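# Shut off a vial dispenser and hold its self-closing drawer at the mark

## Task

Take the orange-handled shut-off blade out of its grey stand, push it fully home in the slot on top of the vial dispenser, square in the slot with its collar down on the blue top, and let go of it, keeping the drawer shut until then. Then pull the self-closing drawer out by its steel handle until the red index on the drawer lines up with the green pointer, and finish while still holding it there with the gripper, because it springs shut if released. Leave the green pointer, the tin, the amber bottle and the cup alone.

Things in the scene. Friction and masses are not known exactly. Their poses are not given: they have to be found in the camera images.
- unit: vial dispenser, fixed to the counter; 150 x 140 mm on plan; white drawer housing in front (60 mm high) and magazine behind it with a blue top, 130 mm high. Origin: centre of its underside on the counter; its x points from the drawer front to the back (the drawer opens along -x), y to its left side where the pointer rail is, z up. The housing's front face is at x = -75 mm. An aluminium rail runs forward at y = +86 mm from there to x = -180 mm (top 45 mm high).
- slot (a point): middle of the mouth of the slot in the dispenser's blue top, level with the top (130 mm above the counter; 32 mm along x from the unit's origin). The slot runs along the unit's y: 50 mm long, 9 mm wide, 25 mm thick top, its mouth flared 4 mm on every side; open below for more than the blade's length.
- drawer (a joint): opening of the self-closing drawer in m, 0 = shut, 0.09 = its end stop. It slides along the unit's -x; a spring pulls it shut with about 4 N when shut, rising 1.2 N per 10 mm (about 10 N at 50 mm).
- handle (a point): middle of the drawer's handle, moving with the drawer: a round steel bar 12 mm thick and 80 mm long overall along the unit's y, its axis 80 mm above the counter and 46 mm in front of the drawer panel (the blue panel is 8 mm thick, top 55 mm above the counter), joined to the panel at both ends of the bar, so its middle 50 mm can be pinched from above with one finger before and one behind the bar.
- index (a point): the red index, a 4 mm wide line on top of the drawer's blue panel at its left end, 58 mm above the counter; the point moves with the drawer.
- pointer (a joint): place of the green pointer on its rail, in m: the drawer opening at which index and pointer line up (between 0.035 and 0.065). It is stiff and stays where it is unless it is knocked.
- mark (a point): tip of the green pointer, 58 mm above the counter, beside the path of the red index; the pointer is 10 mm thick along the unit's x and the point is the middle of that thickness.
- blade: loose shut-off blade, upright in its stand: steel plate 5 mm (its x) x 46 mm (its y) x 60 mm high, above it an orange collar 26 x 70 x 6 mm, above that an orange grip 16 mm (x) x 50 mm (y) x 40 mm high, 106 mm overall, about 0.12 kg. Origin: centre of its lower edge; z up. The grip spans z = 66 to 106 mm. Either way round fits the slot.
- collar (a point): centre of the underside of the blade's collar, 60 mm above the blade's lower edge.
- stand: grey stand, fixed to the counter, 60 (x) x 100 (y) x 65 mm high, with a slot along its y in which the blade stands with its collar on the stand's top. Origin: centre of its underside.
- tin: tin, blue and white, 80 mm across, 110 mm high; leave alone. Origin: centre of its underside.
- amber: amber bottle, 52 mm across, 85 mm high; leave alone. Origin: centre of its underside.
- cup: white plastic cup, 72 mm across, 85 mm high; leave alone. Origin: centre of its underside.
Mind the look-alikes: they are no part of the job. Leave any turquoise or yellow look-alike of the blade alone.

How it is judged:
By the outcome, as a careful person would: the job done as asked, in the order asked, and still so for the second after the job is handed in, while the arm keeps its last pose, push and grip.
It also fails if it takes over 64 s, if anything falls off the work surface, if the arm or the gripper's body presses on something with over 40 N, if the wrist force passes 120 N, or if a joint passes its speed limit or range.

## Robot

A 7-joint arm with a two-finger parallel gripper is mounted at the origin on the work surface. World frame = base frame: x ahead of the robot, y to its left, z up, the work surface at z = 0. Lengths are in m, angles in rad, forces in N, time in s.
With the tool pointing down it reaches from about 0.4 to 0.85 m from the base axis. Payload 4.5 kg.
Tool frame: the origin (TCP) lies at the very end of the fingers, on their centre line; the grasp point (between the pads) lies 19 mm behind it (tcp_to_grasp is the z of the grasp point in the tool frame, in m); z points along the fingers, y is the line along which they close (so a half turn about z gives the same grasp; the last joint's range is limited). The gripper opens to 88 mm and grips with 3 to 60 N. Pads are 18 mm wide; open, the fingers measure 123 mm over their backs; the gripper's body (75 mm by 187 mm) begins 45 mm behind the grasp point.
Start: joints at [-1.2, 0.689, -0.195, 1.565, 0.157, 0.902, -0.215], TCP at [0.207, 0.59, 0.239] pointing down, gripper open.
Joint ranges: [-3.01, 3.01], [-0.46, 2.08], [-1.47, 1.51], [0.13, 2.56], [-1, 4.14], [0.04, 2.09], [-2.66, 2.66]. Speed limits (rad/s): [2.57, 2.57, 3.14, 3.14, 3.14, 3.14, 3.14].

## Interface

Orientations are given as a unit quaternion [x, y, z, w].
In Python, from plant import * gives the robot as it stands. The module is installed in compiled form; this text tells all that it offers.
- The arm moves only by the shell command python3 -m jog 'ROWS' [OPENING] [FORCE]. ROWS is JSON, a list that holds one entry, the list of rows, each a list of 6 numbers: the shift along the tool's x, y, z in m, then the turn, a rotation vector about the tool's x, y, z in rad. In form: [[[dx, dy, dz, ax, ay, az], ...]]. A call has 1 to 12 rows; each row shifts and turns the commanded pose from where the row before left it, along the tool's axes as they then stand; what a row does not reach is not made up. A row lasts 1/8 s, in which the tool goes at most 62.5 mm and 10.7 degrees, less where a joint would pass 70% of its speed; a pose out of reach is approached as far as the arm can. A call with a gripper value outside its range is refused whole. OPENING is the finger opening in m, from 0 to 0.0881, set as the call begins (- or left out, the last holds). The fingers move at their own pace and stop on an object; FORCE is the grip in N (left out, the last holds). Time passes only in rows, so rows that do not move let the fingers close. It gives the time, the measured TCP pose, the force, the opening and the grip force at its end, in the units of the state.
- get_state(): the state, without advancing time (a new reading comes with each control period).
- snapshot(name): name is "scene" or "side" or "wrist"; returns a dict with "frame" (400x640x3 uint8, red, green, blue), "mtx" (3x3 intrinsics, pixels), "xyz" and "orientation" of the camera in the world; the wrist camera has in their place "mount" (4x4, takes a point from camera to tool coordinates, whose origin is the TCP and whose axes are the flange's). Camera axes: x right, y down, z forward; pixel columns grow to the right and rows downward; lengths in m; the calibration is good to about 2 mm. The wrist camera is an equidistant fisheye: a pixel r from the principal point sees the ray r / f radians off the axis. A picture is of the moment at which its call begins: read the wrist's pose just before it. There is no depth.
- finish_job(): hands the job in; it is judged then, once.
The state is a dict: "clock": time; "q": joint angles; "qd": joint speeds; "joint_torque": joint torques, N m; "tool_pos": TCP position; "eef_rot": TCP orientation; "contact_force": force on the tool from outside, world axes, zero at the start; "moment": the same for the moment, N m; "opening": opening from 0.0 (shut) to 1.0 (fully open); "finger_force": force on a finger pad.
Only numpy, scipy, OpenCV 4.12 (cv2) and the standard library are available. Lean on these libraries where they do the work, as an engineer would, in place of code of your own. Each camera call takes 0.05 s, during which the arm holds its last target. There are 200 camera calls.

## Working session

There is one attempt and no reset: what is moved stays moved. The work goes in short steps, Python scripts to look and compute and a shell command to move; the robot and the scene stay as the last step left them, time stands still between calls to the robot, and variables do not carry over. Pictures are saved under pics/ and viewed, at most 10 in all, crops included, and the job is handed in when it is done.

```bash
mkdir -p pics; python3 - <<'E'
from plant import *
import cv2
print(get_state())
for n in("scene","side"):
    s=snapshot(n); cv2.imwrite(f"pics/{n}0.png",s["frame"][...,::-1]); print(n,s["mtx"],s["xyz"],s["orientation"])
s=snapshot("wrist"); cv2.imwrite("pics/wrist0.png",s["frame"][...,::-1]); print(s["mtx"],s["mount"])
E
```

```text
{'clock': 0.0, 'q': array([-1.20020027,  0.68997207, -0.19448733,  1.56635486,  0.15728569,
        0.90250733, -0.21512474]), 'qd': array([ 0.00124677,  0.00078942,  0.00128898, -0.00021447, -0.00036085,
        0.00063658,  0.00119741]), 'joint_torque': array([-2.11457968e-04, -5.27543521e+01, -1.26676697e+00, -1.53433353e+01,
       -5.26316394e-02,  6.30933748e-03,  1.69477157e-04]), 'tool_pos': array([0.20638685, 0.58925959, 0.23791391]), 'eef_rot': array([ 1.67587630e-01,  9.85856748e-01, -9.22750928e-04, -8.41253200e-05]), 'contact_force': array([ 0.01933447,  0.07965839, -1.2119381 ]), 'moment': array([ 0.04265645, -0.06231684, -0.0416719 ]), 'finger_force': 0.0, 'opening': 0.9998007617205144}
scene [[410.30168285   0.         324.3693925 ]
 [  0.         410.30168285 195.82927824]
 [  0.           0.           1.        ]] [1.09809285 0.02294595 0.94484847] [ 0.6906483   0.67542649 -0.18241878 -0.18310479]
side [[435.69925492   0.         314.48223962]
 [  0.         435.69925492 198.88663929]
 [  0.           0.           1.        ]] [ 0.0437084  -0.56201624  0.69788765] [ 0.83175208 -0.32300452  0.17051258 -0.41806938]
[[309.70691629   0.         319.48912717]
 [  0.         309.70691629 195.49858364]
 [  0.           0.           1.        ]] [[ 4.51148340e-04 -9.52737112e-01 -3.03795641e-01  7.94739801e-02]
 [ 9.99999677e-01  2.27562243e-04  7.71377758e-04  7.66660687e-04]
 [-6.65787801e-04 -3.03795891e-01  9.52736907e-01 -1.46507734e-01]
 [ 0.00000000e+00  0.00000000e+00  0.00000000e+00  1.00000000e+00]]
```

View pics/scene0.png

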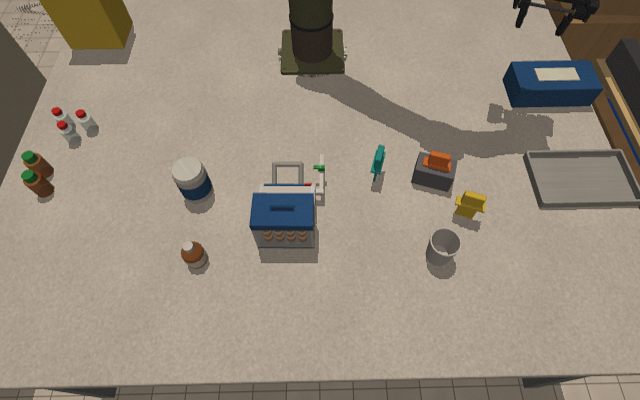

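View pics/side0.png

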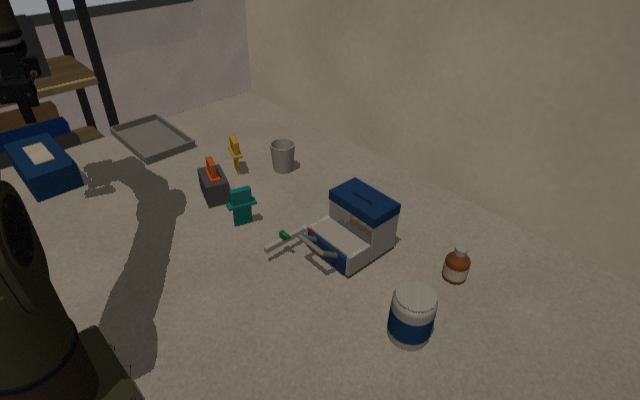

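Scene view: the robot is at the top, with the dispenser (blue top) at about (283,210). The candidate blades are orange in a grey stand (437,160), turquoise (378,162) and yellow (470,204). Only the orange one stands in a grey stand. I'll confirm this in an enlarged crop and take rough measurements.

```bash
cat > h.py <<'E'
import numpy as np, cv2
from scipy.spatial.transform import Rotation as R
from plant import *
def cam(n):
    st=get_state(); s=snapshot(n)
    if n=="wrist":
        T=np.eye(4);T[:3,:3]=R.from_quat(st["eef_rot"]).as_matrix();T[:3,3]=st["tool_pos"]
        M=T@np.array(s["mount"]); s["P"],s["R"]=M[:3,3],M[:3,:3]
    else: s["P"],s["R"]=np.array(s["xyz"]),R.from_quat(s["orientation"]).as_matrix()
    s["fish"]=n=="wrist"; s["hsv"]=cv2.cvtColor(s["frame"],cv2.COLOR_RGB2HSV); return s
def ray(s,uv):
    K=np.array(s["mtx"]); x=(np.atleast_2d(uv)-K[:2,2])/K[0,0]
    if s["fish"]:
        r=np.linalg.norm(x,axis=1,keepdims=True)+1e-12
        d=np.hstack([np.sin(r)*x/r,np.cos(r)])
    else: d=np.hstack([x,np.ones((len(x),1))])
    return d@s["R"].T
def onz(s,uv,z):
    d=ray(s,uv); return s["P"]+d*((z-s["P"][2])/d[:,2])[:,None]
def proj(s,p):
    c=(np.atleast_2d(p)-s["P"])@s["R"]; K=np.array(s["mtx"])
    if s["fish"]:
        rr=np.linalg.norm(c[:,:2],axis=1,keepdims=True); x=c[:,:2]/rr*np.arctan2(rr,c[:,2:])
    else: x=c[:,:2]/c[:,2:]
    return x*K[0,0]+K[:2,2]
COL=dict(orange=((4,150,120),(16,255,255)),blue=((100,120,50),(118,255,255)),green=((55,120,60),(75,255,255)),red=((172,130,90),(4,255,255)))
def mask(s,c,box=None):
    lo,hi=COL[c]; h=s["hsv"]
    if lo[0]<=hi[0]: m=cv2.inRange(h,lo,hi)
    else: m=cv2.inRange(h,(lo[0],lo[1],lo[2]),(180,)+hi[1:])|cv2.inRange(h,(0,)+lo[1:],hi)
    if box:
        z=np.zeros_like(m);a,b,c_,d=box;z[b:d,a:c_]=m[b:d,a:c_];m=z
    return m
def blobs(m,amin=6):
    cs,_=cv2.findContours(m,cv2.RETR_EXTERNAL,cv2.CHAIN_APPROX_NONE)
    return sorted([c[:,0,:].astype(float) for c in cs if cv2.contourArea(c)>=amin],key=lambda c:-cv2.contourArea(c.astype(np.float32)))
E
python3 - <<'E'
from h import *
s=cam("scene"); f=s["frame"][130:260,240:500]
cv2.imwrite("pics/crop1.png",cv2.resize(f,None,fx=3,fy=3,interpolation=cv2.INTER_CUBIC)[...,::-1])
np.set_printoptions(precision=4,suppress=True)
for c,box,z in(("orange",(400,140,470,190),.1),("blue",(230,170,330,250),.13),("green",(300,150,340,190),.058),("red",(290,170,330,200),.058)):
    for b in blobs(mask(s,c,box),2)[:3]:
        r=cv2.minAreaRect(b.astype(np.float32)); p=cv2.boxPoints(r)
        print(c,r); print(onz(s,p,z))
E
```

```text
orange ((440.41180419921875, 154.85293579101562), (20.130456924438477, 5.3357834815979), 14.03624439239502)
[[0.4989 0.2976 0.1   ]
 [0.4829 0.3033 0.1   ]
 [0.4993 0.3501 0.1   ]
 [0.515  0.3441 0.1   ]]
orange ((436.7647705078125, 163.44119262695312), (27.891597747802734, 8.731283187866211), 14.03624439239502)
[[0.5266 0.274  0.1   ]
 [0.5011 0.2829 0.1   ]
 [0.5232 0.3472 0.1   ]
 [0.5482 0.3376 0.1   ]]
blue ((281.0, 211.5), (35.0, 62.0), 90.0)
[[ 0.6196 -0.1419  0.13  ]
 [ 0.623   0.0007  0.13  ]
 [ 0.7117  0.0002  0.13  ]
 [ 0.7085 -0.1357  0.13  ]]
blue ((284.5, 184.5), (1.0, 39.0), 90.0)
[[ 0.5933 -0.1087  0.13  ]
 [ 0.5955 -0.0178  0.13  ]
 [ 0.5983 -0.0177  0.13  ]
 [ 0.5961 -0.1086  0.13  ]]
green ((318.5, 168.0), (4.0, 9.0), 90.0)
[[0.4967 0.0045 0.058 ]
 [0.4973 0.0279 0.058 ]
 [0.5097 0.0277 0.058 ]
 [0.5092 0.0044 0.058 ]]
red ((307.5, 183.5), (1.0, 5.0), 90.0)
[[ 0.5482 -0.0188  0.058 ]
 [ 0.5485 -0.0061  0.058 ]
 [ 0.5515 -0.0061  0.058 ]
 [ 0.5512 -0.0188  0.058 ]]
```

View pics/crop1.png

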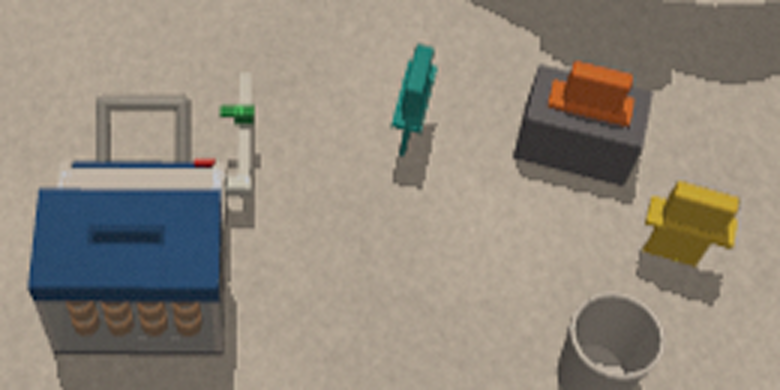

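The crop confirms it: the orange blade is in the grey stand (scene 437,160), and the turquoise and yellow ones stand free. The green pointer is at (318,168) and the red index at (307,183). I'm moving over the orange blade with a 90° turn.

```bash
python3 -m jog '[[[-0.0455,-0.019,-0.0075,0,0,0],[-0.0455,-0.019,-0.0075,0,0,0],[-0.0455,-0.019,-0.0075,0,0,0],[-0.0455,-0.019,-0.0075,0,0,0],[-0.0455,-0.019,-0.0075,0,0,0],[-0.0455,-0.019,-0.0075,0,0,0],[-0.0455,-0.019,-0.0075,0,0,0],[-0.0455,-0.019,-0.0075,0,0,0],[0,0,0,0,0,0.175],[0,0,0,0,0,0.175],[0,0,0,0,0,0.175],[0,0,0,0,0,0.175]]]'
python3 -m jog '[[[0,0,0,0,0,0.175],[0,0,0,0,0,0.175],[0,0,0,0,0,0.175],[0,0,0,0,0,0.175],[0,0,0,0,0,0.171],[0,0,0,0,0,0],[0,0,0,0,0,0]]]'
python3 - <<'E'
from h import *
np.set_printoptions(precision=4,suppress=True)
st=get_state();print(st["tool_pos"],R.from_quat(st["eef_rot"]).as_matrix().round(3))
s=cam("wrist"); cv2.imwrite("pics/wrist1.png",s["frame"][...,::-1])
s2=cam("scene")
for S in(s,s2):
  for b in blobs(mask(S,"orange"),20)[:4]:
    r=cv2.minAreaRect(b.astype(np.float32)); print(r); print(onz(S,np.vstack([r[0],cv2.boxPoints(r)]),.111))
E
```

```text
clock: 1.7
tool_pos: [0.4997, 0.3261, 0.2985]
eef_rot: [0.498, 0.867, -0.0, -0.0]
contact_force: [-0.2, 0.2, 0.7]
opening: 1.001
finger_force: 0.0
clock: 2.58
tool_pos: [0.4997, 0.3262, 0.2986]
eef_rot: [0.815, 0.58, -0.0, -0.0]
contact_force: [0.4, 0.6, 0.9]
opening: 1.001
finger_force: 0.0
[0.4997 0.3262 0.2986] [[ 0.328  0.945 -0.   ]
 [ 0.945 -0.328 -0.   ]
 [-0.    -0.    -1.   ]]
((325.5, 167.0), (56.0, 21.0), 90.0)
[[0.5074 0.3302 0.111 ]
 [0.5067 0.3634 0.111 ]
 [0.5282 0.356  0.111 ]
 [0.5082 0.2956 0.111 ]
 [0.4857 0.3034 0.111 ]]
((440.22747802734375, 155.01405334472656), (18.888198852539062, 4.722049713134766), 12.994616508483887)
[[0.5073 0.3194 0.111 ]
 [0.5073 0.2952 0.111 ]
 [0.4933 0.3    0.111 ]
 [0.5074 0.3436 0.111 ]
 [0.5212 0.3386 0.111 ]]
((436.5588684082031, 163.76470947265625), (27.163990020751953, 8.00367546081543), 14.03624439239502)
[[0.5333 0.3062 0.111 ]
 [0.5342 0.2713 0.111 ]
 [0.5111 0.2794 0.111 ]
 [0.5324 0.3411 0.111 ]
 [0.555  0.3324 0.111 ]]
((32.769222259521484, 160.65383911132812), (7.488452911376953, 17.195707321166992), 56.3099365234375)
[[ 0.4998 -0.6909  0.111 ]
 [ 0.5043 -0.7122  0.111 ]
 [ 0.4759 -0.6862  0.111 ]
 [ 0.4954 -0.6696  0.111 ]
 [ 0.5232 -0.6955  0.111 ]]
```

View pics/wrist1.png

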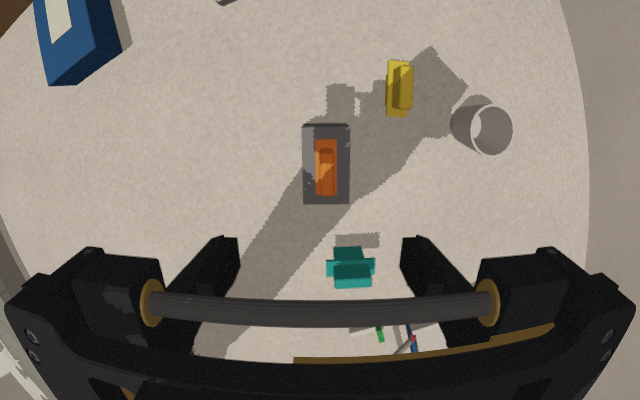

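The wrist view shows the stand at (326,165) with the orange blade at (326,167), its long side already along the image's vertical (tool x). I'm refining this with the collar's plane height.

```bash
python3 - <<'E'
from h import *
np.set_printoptions(precision=4,suppress=True)
s=cam("wrist"); st=get_state(); T=R.from_quat(st["eef_rot"]).as_matrix()
b=blobs(mask(s,"orange",(280,100,380,230)),20)[0]
r=cv2.minAreaRect(b.astype(np.float32)); q=cv2.boxPoints(r)
for z in(.077,.111): 
  w=onz(s,np.vstack([r[0],q]),z); print(z,"tool frame",(w-st["tool_pos"])@T)
h=s["hsv"]; 
for v in range(130,205,5): print(v,[(u,int(h[v,u,0]),int(h[v,u,2])) for u in range(308,344,3) if h[v,u,1]>150])
# stand dark grey
g=((h[...,2]<75)&(h[...,1]<60)).astype(np.uint8)*255; z0=np.zeros_like(g); z0[110:215,295:360]=g[110:215,295:360]
b2=blobs(z0,50)[0]; r=cv2.minAreaRect(b2.astype(np.float32)); print(r)
print((onz(s,np.vstack([r[0],cv2.boxPoints(r)]),.065)-st["tool_pos"])@T)
E
```

```text
0.077 tool frame [[-0.0012  0.0066  0.2217]
 [ 0.0331 -0.0061  0.2217]
 [ 0.0332  0.0189  0.2217]
 [-0.0369  0.0199  0.2217]
 [-0.0369 -0.0063  0.2217]]
0.111 tool frame [[ 0.0063  0.0059  0.1877]
 [ 0.0374 -0.0056  0.1877]
 [ 0.0375  0.0171  0.1877]
 [-0.0261  0.018   0.1877]
 [-0.0262 -0.0058  0.1877]]
130 []
135 []
140 [(317, 12, 145), (320, 12, 145), (323, 12, 145), (326, 12, 149), (329, 12, 150), (332, 12, 151), (335, 12, 144)]
145 [(317, 11, 149), (320, 11, 151), (323, 12, 150), (326, 12, 149), (329, 12, 150), (332, 12, 149), (335, 12, 144)]
150 [(317, 11, 150), (320, 11, 117), (323, 11, 118), (326, 12, 118), (329, 12, 115), (332, 11, 132), (335, 11, 144)]
155 [(317, 15, 196), (320, 11, 142), (323, 11, 150), (326, 11, 151), (329, 11, 150), (332, 12, 142), (335, 11, 144)]
160 [(317, 15, 197), (320, 12, 142), (323, 11, 150), (326, 12, 150), (329, 12, 149), (332, 11, 146), (335, 12, 144)]
165 [(317, 15, 197), (320, 13, 195), (323, 16, 197), (326, 15, 197), (329, 14, 197), (332, 12, 176), (335, 11, 146)]
170 [(317, 15, 197), (320, 13, 195), (323, 16, 197), (326, 15, 197), (329, 12, 150), (332, 11, 144), (335, 12, 145)]
175 [(317, 15, 197), (320, 13, 195), (323, 15, 182), (326, 12, 148), (329, 12, 149), (332, 11, 144), (335, 11, 146)]
180 [(317, 14, 185), (320, 11, 139), (323, 11, 149), (326, 12, 148), (329, 11, 149), (332, 12, 145), (335, 12, 146)]
185 [(317, 12, 148), (320, 12, 138), (323, 12, 149), (326, 12, 149), (329, 11, 149), (332, 12, 144), (335, 12, 145)]
190 [(317, 11, 149), (320, 12, 135), (323, 11, 149), (326, 11, 151), (329, 11, 150), (332, 12, 144), (335, 11, 145)]
195 [(323, 11, 133), (326, 11, 132), (329, 11, 131)]
200 []
((326.5, 166.5), (73.0, 45.0), 90.0)
[[-0.0032  0.0081  0.2337]
 [ 0.0428 -0.0197  0.2337]
 [ 0.043   0.0355  0.2337]
 [-0.0516  0.0378  0.2337]
 [-0.0517 -0.0208  0.2337]]
```

```bash
python3 -m jog '[[[-0.003,0.007,0.035,0,0,0],[0,0,0.045,0,0,0],[0,0,0.045,0,0,0],[0,0,0.045,0,0,0],[0,0,0.03,0,0,0],[0,0,0.015,0,0,0],[0,0,0.0065,0,0,0],[0,0,0,0,0,0]]]'
python3 -m jog '[[[0,0,0,0,0,0],[0,0,0,0,0,0],[0,0,0,0,0,0],[0,0,0,0,0,0],[0,0,0,0,0,0],[0,0,0,0,0,0]]]' 0 35
```

```text
clock: 3.72
tool_pos: [0.5059, 0.3213, 0.0778]
eef_rot: [0.816, 0.579, 0.001, -0.0]
contact_force: [-0.6, -0.3, -0.2]
opening: 1.002
finger_force: 0.0
clock: 4.47
tool_pos: [0.5054, 0.321, 0.0772]
eef_rot: [0.816, 0.579, -0.0, -0.0]
contact_force: [0.2, -0.2, 0.5]
opening: 0.344
finger_force: 0.0
```

```bash
python3 -m jog '[[[0,0,0,0,0,0],[0,0,0,0,0,0],[0,0,0,0,0,0],[0,0,0,0,0,0]]]'
```

```text
clock: 4.97
tool_pos: [0.5055, 0.321, 0.0772]
eef_rot: [0.816, 0.579, 0.0, 0.0]
contact_force: [0.5, 0.1, -0.5]
opening: 0.174
finger_force: 35.0
```

The blade is gripped. Lifting it, then moving to a viewing pose beside the slot.

```bash
python3 -m jog '[[[0,0,-0.02,0,0,0],[0,0,-0.04,0,0,0],[0,0,-0.04,0,0,0],[0,0,-0.04,0,0,0],[0,0,-0.04,0,0,0],[0,0,-0.04,0,0,0],[0,0,0,0,0,0]]]'
python3 -m jog '[[[-0.0383,0.0304,0,0,0,0],[-0.0383,0.0304,0,0,0,0],[-0.0383,0.0304,0,0,0,0],[-0.0383,0.0304,0,0,0,0],[-0.0383,0.0304,0,0,0,0],[-0.0383,0.0304,0,0,0,0],[-0.0383,0.0304,0,0,0,0],[-0.0383,0.0304,0,0,0,0],[-0.0383,0.0304,0,0,0,0],[-0.0383,0.0304,0,0,0,0],[0,0,0,0,0,-0.155],[0,0,0,0,0,-0.155]]]'
python3 -m jog '[[[0,0,0,0,0,0],[0,0,0,0,0,0]]]'
python3 - <<'E'
from h import *
s=cam("wrist"); cv2.imwrite("pics/wrist2.png",s["frame"][...,::-1])
E
```

```text
clock: 5.85
tool_pos: [0.507, 0.3218, 0.3003]
eef_rot: [0.816, 0.578, 0.003, 0.0]
contact_force: [0.6, -0.1, -1.7]
opening: 0.176
finger_force: 35.0
clock: 7.35
tool_pos: [0.6647, -0.1416, 0.2948]
eef_rot: [0.715, 0.699, -0.001, -0.002]
contact_force: [-0.1, -0.4, -1.2]
opening: 0.18
finger_force: 35.0
clock: 7.6
tool_pos: [0.6653, -0.1407, 0.2962]
eef_rot: [0.717, 0.697, -0.0, -0.001]
contact_force: [-0.7, -0.4, -0.9]
opening: 0.178
finger_force: 35.0
```

View pics/wrist2.png

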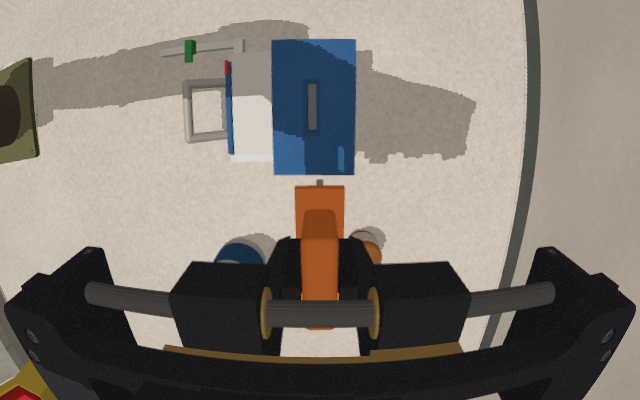

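The wrist view shows the slot at (312,106) in the blue top, the handle at (188,110), the green pointer at (190,50), the red index at (228,68), and the held blade's collar at (320,205). Measuring these.

```bash
python3 - <<'E'
from h import *
np.set_printoptions(precision=4,suppress=True)
st=get_state(); s=cam("wrist"); T=R.from_quat(st["eef_rot"]).as_matrix(); print(st["tool_pos"]);print(T)
h=s["hsv"].astype(int); f=s["frame"].astype(int)
for v in(95,115):print(v,[(u,*f[v,u]) for u in range(298,327)])
print([(v,*f[v,312]) for v in list(range(74,88))+list(range(124,140))])
for z,c,box in((.13,"blue",(262,30,365,190)),):
    b=blobs(mask(s,c,box),50)[0]; r=cv2.minAreaRect(b.astype(np.float32)); w=onz(s,np.vstack([r[0],cv2.boxPoints(r)]),z); print(r);print(w)
for c,box in(("green",(170,30,220,75)),("red",(215,50,240,90))):
    m=mask(s,c,box); y,x=np.nonzero(m); print(c,x.min(),x.max(),y.min(),y.max(),onz(s,[x.mean(),y.mean()],.058)); 
    print([ (v,x[y==v].min(),x[y==v].max()) for v in np.unique(y)])
m=mask(s,"orange",(280,170,360,300)); y,x=np.nonzero(m)
for v in range(186,240,4): print(v,x[y==v].min(),x[y==v].max(),end="; ")
E
```

```text
[ 0.6654 -0.1407  0.2965]
[[ 0.0288  0.9996 -0.0012]
 [ 0.9996 -0.0288  0.0002]
 [ 0.0002 -0.0012 -1.    ]]
95 [(298, np.int64(36), np.int64(64), np.int64(93)), (299, np.int64(35), np.int64(63), np.int64(92)), (300, np.int64(30), np.int64(62), np.int64(91)), (301, np.int64(33), np.int64(63), np.int64(92)), (302, np.int64(36), np.int64(60), np.int64(90)), (303, np.int64(31), np.int64(56), np.int64(84)), (304, np.int64(29), np.int64(54), np.int64(81)), (305, np.int64(31), np.int64(56), np.int64(82)), (306, np.int64(29), np.int64(54), np.int64(82)), (307, np.int64(40), np.int64(52), np.int64(69)), (308, np.int64(71), np.int64(71), np.int64(73)), (309, np.int64(84), np.int64(80), np.int64(78)), (310, np.int64(87), np.int64(84), np.int64(83)), (311, np.int64(86), np.int64(83), np.int64(82)), (312, np.int64(87), np.int64(84), np.int64(83)), (313, np.int64(86), np.int64(81), np.int64(80)), (314, np.int64(87), np.int64(82), np.int64(81)), (315, np.int64(76), np.int64(76), np.int64(81)), (316, np.int64(54), np.int64(67), np.int64(81)), (317, np.int64(32), np.int64(55), np.int64(82)), (318, np
[... 4720 characters left out ...]
int64(228)), (np.int64(63), np.int64(225), np.int64(228)), (np.int64(64), np.int64(225), np.int64(228)), (np.int64(65), np.int64(225), np.int64(228)), (np.int64(66), np.int64(225), np.int64(228)), (np.int64(67), np.int64(225), np.int64(228)), (np.int64(68), np.int64(225), np.int64(228)), (np.int64(69), np.int64(225), np.int64(228)), (np.int64(70), np.int64(225), np.int64(227)), (np.int64(71), np.int64(225), np.int64(227)), (np.int64(72), np.int64(225), np.int64(228)), (np.int64(73), np.int64(225), np.int64(228))]
186 308 343; 190 295 343; 194 295 343; 198 295 343; 202 295 343; 206 295 343; 210 296 343; 214 296 343; 218 296 343; 222 296 343; 226 296 343; 230 296 343; 234 296 343; 238 302 336;
```

```bash
python3 - <<'E'
from h import *
np.set_printoptions(precision=4,suppress=True)
st=get_state(); s=cam("wrist"); T=R.from_quat(st["eef_rot"]).as_matrix(); p0=st["tool_pos"]
g=cv2.GaussianBlur(s["frame"].astype(np.float32),(0,0),1)[...,2]
tf=lambda w:(w-p0)@T
def cross(a,lv):  # first sub-pixel index where a drops below lv
    i=np.argmax(a<lv); return i-1+(a[i-1]-lv)/(a[i-1]-a[i]) 
L=[];Rr=[]
for v in range(84,131,2):
    L.append((295+cross(g[v,295:312],87),v)); Rr.append((327-cross(g[v,327:312:-1],87),v))
U=(75-0+0)
top=[(u,70+cross(g[70:84,u],87)) for u in range(306,317)]; bot=[(u,142-cross(g[142:126:-1,u],87)) for u in range(306,317)]
wl,wr=onz(s,L,.13),onz(s,Rr,.13); wt,wb=onz(s,top,.13),onz(s,bot,.13)
c=((wl+wr)/2); k=np.polyfit(c[:,1],c[:,0],1); print("slot axis dx/dy",k[0],"L",np.polyfit(wl[:,1],wl[:,0],1)[0],"R",np.polyfit(wr[:,1],wr[:,0],1)[0],"width",(wr-wl)[:,0].mean())
yt,yb=np.median(wt[:,1]),np.median(wb[:,1]); print("len",yt-yb); yc=(yt+yb)/2; sc=np.array([np.polyval(k,yc),yc,.13]); print("slot",sc,"tool",tf(sc))
# blue top edges
m=mask(s,"blue",(262,30,365,190)); e=[]
for v in range(50,170,4):
    x=np.nonzero(m[v])[0]; e.append((x.max()+.5,v))
w=onz(s,e,.13); print("back edge slope",np.polyfit(w[:,1],w[:,0],1), "unit x of it", np.polyval(np.polyfit(w[:,1],w[:,0],1),yc)-sc[0])
# held blade
m=mask(s,"orange",(280,170,360,240)); rows=range(194,232,3)
ed=[(np.nonzero(m[v])[0].min()-.5,np.nonzero(m[v])[0].max()+.5,v) for v in rows]
z=p0[2]-.006
l=tf(onz(s,[(a,v) for a,b,v in ed],z)); r=tf(onz(s,[(b,v) for a,b,v in ed],z)); print("collar L y",l[[0,-1]],"R",r[[0,-1]])
far=[(u,np.nonzero(m[:,u])[0].min()-.5) for u in(298,305,312,320,328,336,341)]; print(far);print("far edge",tf(onz(s,far,z)))
f=s["frame"].astype(int); print([(v,[tuple(map(int,f[v,u])) for u in range(312,328,2)]) for v in range(178,187,2)])
E
```

```text
slot axis dx/dy 0.025250111623212414 L 0.030442371989698878 R 0.020048609125441774 width 0.01708521570850206
len 0.05855007177460141
slot [ 0.6587 -0.0678  0.13  ] tool [ 0.0727 -0.0088  0.1668]
back edge slope [0.0315 0.704 ] unit x of it 0.04315961052912809
collar L y [[ 0.0321 -0.0132  0.006 ]
 [ 0.0117 -0.0132  0.006 ]] R [[0.0321 0.0121 0.006 ]
 [0.0118 0.0122 0.006 ]]
[(298, np.float64(186.5)), (305, np.float64(186.5)), (312, np.float64(185.5)), (320, np.float64(184.5)), (328, np.float64(185.5)), (336, np.float64(185.5)), (341, np.float64(185.5))]
far edge [[ 0.0361 -0.0113  0.006 ]
 [ 0.0361 -0.0077  0.006 ]
 [ 0.0366 -0.0041  0.006 ]
 [ 0.0372 -0.      0.006 ]
 [ 0.0367  0.0041  0.006 ]
 [ 0.0367  0.0082  0.006 ]
 [ 0.0367  0.0108  0.006 ]]
[(178, [(207, 196, 183), (207, 196, 183), (204, 194, 180), (203, 191, 179), (202, 191, 177), (200, 189, 175), (199, 188, 174), (199, 189, 175)]), (180, [(205, 194, 180), (203, 193, 178), (165, 156, 143), (105, 98, 91), (104, 97, 90), (132, 124, 114), (203, 192, 177), (204, 193, 179)]), (182, [(201, 190, 176), (198, 187, 174), (155, 146, 134), (96, 91, 85), (95, 91, 84), (113, 107, 99), (204, 193, 179), (205, 194, 180)]), (184, [(197, 186, 172), (200, 189, 175), (154, 144, 132), (96, 89, 82), (95, 89, 82), (113, 105, 97), (203, 192, 177), (200, 189, 175)]), (186, [(138, 82, 44), (138, 81, 45), (132, 72, 37), (130, 69, 34), (127, 66, 30), (130, 69, 33), (139, 80, 46), (138, 80, 45)])]
```

The sizes agree: mouth 17.1 × 58.5 mm against 17 × 58 expected, with the yaw already aligned. Shift by (0.071, -0.0085), then go down.

```bash
python3 -m jog '[[[0.0356,-0.0043,0,0,0,0],[0.0356,-0.0042,0,0,0,0],[0,0,0,0,0,0],[0,0,0.03,0,0,0],[0,0,0.03,0,0,0],[0,0,0.02,0,0,0],[0,0,0.01,0,0,0],[0,0,0.01,0,0,0],[0,0,0.01,0,0,0],[0,0,0,0,0,0]]]'
python3 - <<'E'
from h import *
s=cam("side"); cv2.imwrite("pics/side1.png",cv2.resize(s["frame"][120:300,230:490],None,fx=3,fy=3,interpolation=cv2.INTER_CUBIC)[...,::-1])
E
```

```text
clock: 9.0
tool_pos: [0.6585, -0.0698, 0.1864]
eef_rot: [0.717, 0.697, -0.001, -0.001]
contact_force: [-0.8, 0.1, -1.5]
opening: 0.176
finger_force: 35.0
```

View pics/side1.png

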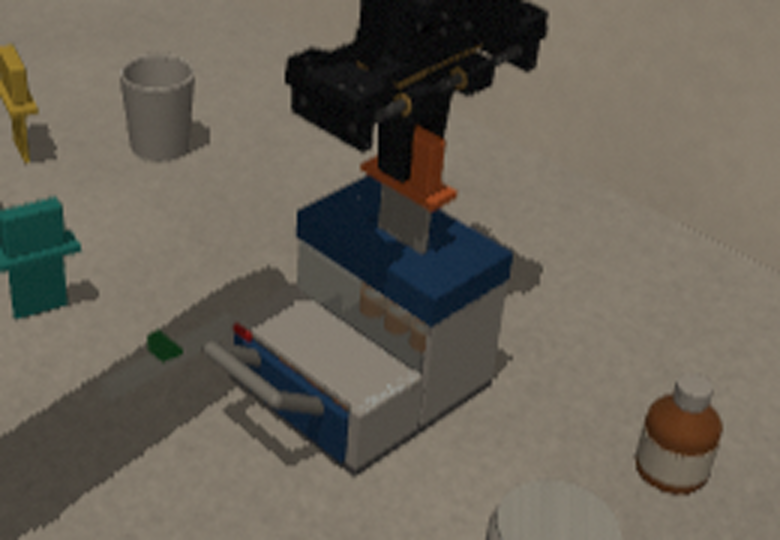

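The side view shows the plate entering the slot (crop 405,235) with no contact force. Continuing down to the collar.

```bash
python3 -m jog '[[[0,0,0.01,0,0,0],[0,0,0.01,0,0,0],[0,0,0.01,0,0,0],[0,0,0.01,0,0,0],[0,0,0.004,0,0,0],[0,0,0,0,0,0]]]'
python3 -m jog '[[[0,0,0.0015,0,0,0],[0,0,0.001,0,0,0],[0,0,0,0,0,0]]]'
```

```text
clock: 9.8
tool_pos: [0.6592, -0.0696, 0.143]
eef_rot: [0.717, 0.698, 0.0, -0.0]
contact_force: [-0.9, -0.8, -0.8]
opening: 0.179
finger_force: 35.0
clock: 10.18
tool_pos: [0.6595, -0.0696, 0.1421]
eef_rot: [0.717, 0.697, 0.0, 0.0]
contact_force: [-2.3, 0.6, 6.8]
opening: 0.181
finger_force: 35.0
```

```bash
python3 -m jog '[[[0,0,0.001,0,0,0],[0,0,0.001,0,0,0],[0,0,0,0,0,0]]]'
python3 -m jog '[[[0,0,-0.002,0,0,0],[0,0,0,0,0,0],[0,0,0,0,0,0],[0,0,0,0,0,0],[0,0,0,0,0,0],[0,0,0,0,0,0]]]' 0.06
python3 -m jog '[[[0,0,-0.02,0,0,0],[0,0,-0.04,0,0,0],[0,0,-0.04,0,0,0],[-0.035,0,0,0,0,0],[-0.035,0,0,0,0,0],[0,0,0,0,0,0]]]'
python3 - <<'E'
from h import *
np.set_printoptions(precision=4,suppress=True)
s=cam("wrist"); f=s["frame"][20:240,160:400]
o=cam("side"); g=o["frame"][150:300,290:440]
a=cv2.resize(f,(480,440),interpolation=cv2.INTER_CUBIC); b=cv2.resize(g,(440,440),interpolation=cv2.INTER_CUBIC)
cv2.imwrite("pics/placed.png",cv2.resize(np.hstack([a,b]),None,fx=.85,fy=.85)[...,::-1])
E
```

```text
clock: 10.55
tool_pos: [0.6596, -0.0696, 0.1421]
eef_rot: [0.717, 0.697, 0.001, 0.001]
contact_force: [-5.2, 0.9, 17.6]
opening: 0.176
finger_force: 35.0
clock: 11.3
tool_pos: [0.6591, -0.0696, 0.1406]
eef_rot: [0.717, 0.697, -0.0, -0.0]
contact_force: [0.1, -0.2, -0.7]
opening: 0.68
finger_force: 0.0
clock: 12.05
tool_pos: [0.6564, -0.1443, 0.2408]
eef_rot: [0.719, 0.695, -0.001, 0.001]
contact_force: [-0.1, -0.7, -0.1]
opening: 0.678
finger_force: 0.0
```

View pics/placed.png

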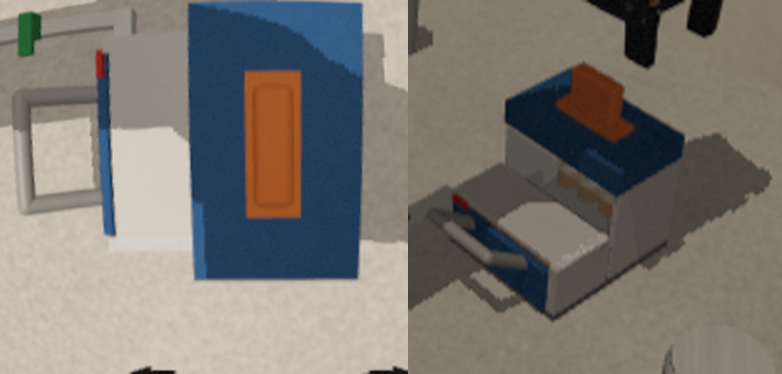

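The blade is home and square with its collar flat on the top, and it is released. Next, over the handle with the fingers at 35 mm.

```bash
python3 -m jog '[[[0.0192,-0.0402,0,0,0,0],[0.0192,-0.0402,0,0,0,0],[0.0192,-0.0402,0.01,0,0,0],[0.0192,-0.0402,0.03,0,0,0],[0,0,0,0,0,0],[0,0,0,0,0,0],[0,0,0,0,0,0]]]' 0.035
cat > meas.py <<'E'
from h import *
np.set_printoptions(precision=4,suppress=True)
def run(save=None):
    st=get_state(); s=cam("wrist"); T=R.from_quat(st["eef_rot"]).as_matrix(); p0=st["tool_pos"]
    print(p0,"tool y",T[:,1],"open",st["opening"]); ux=np.array([.9996,-.029,0])
    if save: cv2.imwrite(save,s["frame"][...,::-1])
    out={}
    for c in("green","red"):
        for b in blobs(mask(s,c),4)[:3]:
            u0,v0,w,h=cv2.boundingRect(b.astype(np.float32).astype(int)); 
            rows=[(v,b[b[:,1]==v][:,0].min(),b[b[:,1]==v][:,0].max()) for v in range(v0,v0+h)]
            print(c,(u0,v0,w,h),[tuple(map(int,r)) for r in rows[::max(1,h//8)]])
            L=onz(s,[(a-.5,v) for v,a,e in rows],.058);Rr=onz(s,[(e+.5,v) for v,a,e in rows],.058)
            print("  unit-x of left/right per row",((L@ux)[::max(1,h//8)]),((Rr@ux)[::max(1,h//8)]), "y",L[[0,-1],1])
    return s
if __name__=="__main__":
    import sys; run(sys.argv[1] if len(sys.argv)>1 else None)
E
python3 meas.py pics/wrist3.png
```

```text
clock: 13.02
tool_pos: [0.5008, -0.0584, 0.2014]
eef_rot: [0.717, 0.698, 0.001, 0.001]
contact_force: [-0.4, 0.3, -0.7]
opening: 0.394
finger_force: 0.0
[ 0.5008 -0.0584  0.2014] tool y [ 0.9996 -0.0268  0.0034] open 0.39362697601960683
green (312, 89, 10, 31) [(89, 312, 321), (92, 312, 321), (95, 312, 321), (98, 312, 321), (101, 312, 321), (104, 312, 321), (107, 312, 321), (110, 312, 321), (113, 312, 321), (116, 312, 321), (119, 312, 321)]
  unit-x of left/right per row [0.4949 0.4949 0.4949 0.4949 0.4949 0.4949 0.4949 0.4949 0.4949 0.4949
 0.4949] [0.5041 0.5041 0.5041 0.5042 0.5042 0.5042 0.5042 0.5042 0.5042 0.5042
 0.5042] y [0.0319 0.0038]
red (370, 125, 6, 19) [(125, 371, 374), (127, 371, 375), (129, 371, 375), (131, 371, 375), (133, 371, 375), (135, 371, 375), (137, 371, 375), (139, 370, 374), (141, 370, 374), (143, 371, 374)]
  unit-x of left/right per row [0.5503 0.5504 0.5504 0.5505 0.5505 0.5506 0.5507 0.5498 0.5498 0.5508] [0.5541 0.5552 0.5552 0.5553 0.5553 0.5554 0.5555 0.5546 0.5546 0.5547] y [-0.0027 -0.02  ]
```

View pics/wrist3.png

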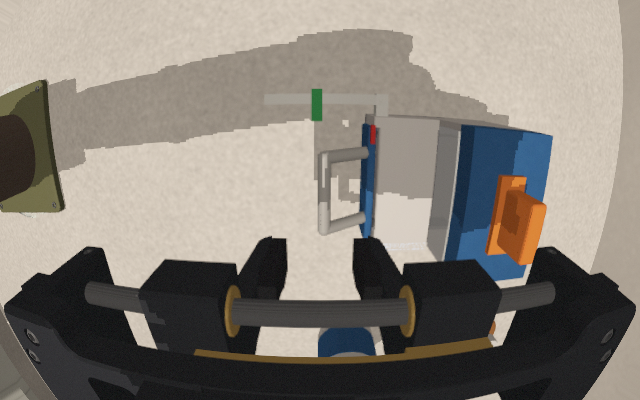

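The wrist view shows the handle bar at u≈323, v 152–235, the pointer at (316,104) and the index at (373,134). The gap is about 53 mm. Descending onto the bar.

```bash
python3 -m jog '[[[-0.005,0.0015,0.03,0,0,0],[0,0,0.04,0,0,0],[0,0,0.035,0,0,0],[0,0,0.02,0,0,0],[0,0,0.01,0,0,0],[0,0,0.005,0,0,0],[0,0,0,0,0,0]]]'
python3 -m jog '[[[0,0,0,0,0,0],[0,0,0,0,0,0],[0,0,0,0,0,0],[0,0,0,0,0,0],[0,0,0,0,0,0]]]' 0 50
python3 meas.py
```

```text
clock: 13.95
tool_pos: [0.5005, -0.0635, 0.061]
eef_rot: [0.717, 0.697, 0.0, 0.0]
contact_force: [1.0, -0.4, -0.1]
opening: 0.395
finger_force: 0.0
clock: 14.58
tool_pos: [0.5015, -0.0635, 0.0614]
eef_rot: [0.717, 0.697, 0.001, 0.001]
contact_force: [4.9, -0.5, 5.9]
opening: 0.115
finger_force: 48.6
[ 0.5015 -0.0635  0.0614] tool y [ 0.9996 -0.027   0.0033] open 0.11494744075685635
green (303, 68, 20, 62) [(68, 303, 322), (75, 303, 322), (82, 303, 322), (89, 303, 322), (96, 303, 322), (103, 303, 322), (110, 303, 322), (117, 303, 322), (124, 304, 322)]
  unit-x of left/right per row [0.4947 0.4947 0.4947 0.4947 0.4947 0.4947 0.4946 0.4946 0.4951] [0.5041 0.5041 0.5042 0.5042 0.5042 0.5042 0.5042 0.5042 0.5042] y [0.0321 0.0025]
red (405, 138, 13, 37) [(138, 407, 416), (142, 407, 417), (146, 407, 417), (150, 406, 416), (154, 406, 416), (158, 406, 416), (162, 406, 415), (166, 405, 415), (170, 405, 415), (174, 409, 414)]
  unit-x of left/right per row [0.5461 0.5462 0.5463 0.5459 0.5461 0.5462 0.5463 0.546  0.5461 0.5484] [0.5514 0.5521 0.5522 0.5518 0.552  0.5521 0.5517 0.5519 0.5521 0.5517] y [-0.0026 -0.0211]
```

Gripped. Pulling about 47 mm first, then trimming by measurement.

```bash
python3 -m jog '[[[0,-0.003,0,0,0,0],[0,-0.005,0,0,0,0],[0,-0.006,0,0,0,0],[0,-0.006,0,0,0,0],[0,-0.006,0,0,0,0],[0,-0.006,0,0,0,0],[0,-0.006,0,0,0,0],[0,-0.005,0,0,0,0],[0,-0.003,0,0,0,0],[0,-0.001,0,0,0,0],[0,0,0,0,0,0],[0,0,0,0,0,0]]]'
python3 meas.py pics/wrist4.png
```

```text
clock: 16.12
tool_pos: [0.4578, -0.0622, 0.0614]
eef_rot: [0.716, 0.698, 0.003, 0.004]
contact_force: [8.4, 0.2, 3.5]
opening: 0.112
finger_force: 48.9
[ 0.4578 -0.0622  0.0614] tool y [ 0.9996 -0.0266  0.0097] open 0.1118668321275198
green (388, 71, 27, 61) [(71, 394, 406), (78, 389, 413), (85, 388, 413), (92, 388, 413), (99, 388, 413), (106, 392, 412), (113, 393, 412), (120, 393, 412), (127, 392, 412)]
  unit-x of left/right per row [0.4947 0.4923 0.4918 0.4919 0.492  0.4941 0.4947 0.4948 0.4945] [0.5013 0.505  0.5051 0.5052 0.5053 0.5049 0.505  0.5052 0.5054] y [0.0319 0.0022]
red (405, 138, 13, 37) [(138, 407, 415), (142, 407, 416), (146, 406, 416), (150, 406, 416), (154, 406, 416), (158, 406, 415), (162, 405, 415), (166, 405, 415), (170, 405, 415), (174, 408, 414)]
  unit-x of left/right per row [0.5025 0.5026 0.5022 0.5023 0.5024 0.5026 0.5022 0.5023 0.5025 0.5043] [0.5073 0.5079 0.5081 0.5082 0.5084 0.508  0.5081 0.5083 0.5085 0.5081] y [-0.0013 -0.0199]
```

View pics/wrist4.png

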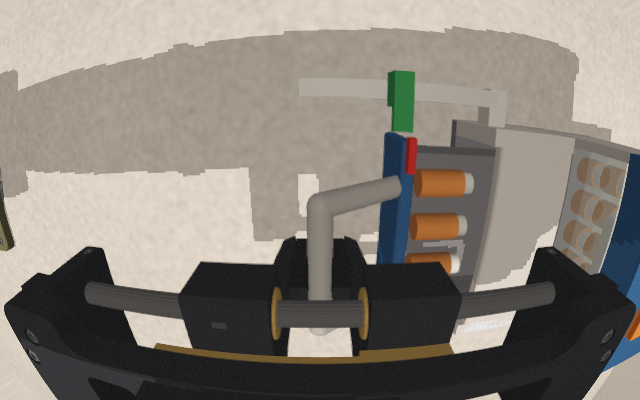

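The wrist view shows the green pointer tip at (402,120) and the red index at (411,155), about 5 mm short. Reading the index's top face from the pixel colours before trimming.

```bash
python3 - <<'E'
import cv2
f=cv2.imread("pics/wrist4.png")[...,::-1]
for v in(124,150,165,185): print(v,[(u,*map(int,f[v,u])) for u in range(380,424)])
E
```

```text
124 [(380, 160, 151, 139), (381, 162, 152, 140), (382, 163, 154, 142), (383, 161, 151, 139), (384, 162, 153, 141), (385, 162, 152, 140), (386, 161, 152, 140), (387, 159, 150, 137), (388, 158, 149, 136), (389, 161, 151, 139), (390, 153, 146, 132), (391, 114, 117, 97), (392, 23, 75, 34), (393, 39, 94, 50), (394, 49, 118, 60), (395, 46, 116, 61), (396, 48, 118, 61), (397, 45, 115, 58), (398, 49, 118, 61), (399, 48, 119, 62), (400, 47, 118, 62), (401, 45, 117, 60), (402, 47, 119, 61), (403, 46, 118, 60), (404, 47, 118, 61), (405, 45, 117, 59), (406, 48, 119, 63), (407, 46, 117, 61), (408, 50, 119, 63), (409, 45, 118, 61), (410, 49, 119, 64), (411, 49, 119, 60), (412, 58, 119, 70), (413, 121, 137, 108), (414, 161, 151, 138), (415, 160, 150, 138), (416, 160, 150, 138), (417, 159, 151, 138), (418, 160, 150, 138), (419, 159, 149, 137), (420, 158, 147, 135), (421, 158, 148, 136), (422, 159, 149, 137), (423, 161, 151, 138)]
150 [(380, 168, 159, 146), (381, 170, 160, 147), (382, 168, 157, 145), (383, 136, 132, 126), (384, 75, 79, 88), (385, 29, 49, 70), (386, 26, 47, 69), (387, 28, 47, 69), (38
[... 1778 characters left out ...]
(390, 132, 125, 119), (391, 131, 124, 116), (392, 132, 126, 117), (393, 131, 125, 117), (394, 132, 126, 119), (395, 132, 127, 118), (396, 133, 127, 118), (397, 134, 126, 117), (398, 134, 126, 118), (399, 132, 125, 117), (400, 116, 114, 112), (401, 55, 78, 101), (402, 40, 70, 102), (403, 45, 75, 105), (404, 41, 71, 105), (405, 41, 71, 105), (406, 43, 73, 106), (407, 40, 71, 105), (408, 40, 72, 106), (409, 36, 69, 103), (410, 41, 72, 105), (411, 37, 66, 99), (412, 43, 73, 103), (413, 97, 76, 67), (414, 103, 64, 38), (415, 107, 64, 36), (416, 105, 61, 33), (417, 106, 63, 33), (418, 106, 62, 32), (419, 106, 64, 35), (420, 105, 60, 32), (421, 113, 66, 34), (422, 146, 87, 43), (423, 173, 106, 52)]
```

```bash
python3 -m jog '[[[0,-0.003,0,0,0,0],[0,-0.002,0,0,0,0],[0,-0.001,0,0,0,0],[0,0,0,0,0,0],[0,0,0,0,0,0],[0,0,0,0,0,0]]]'
cat > fin.py <<'E'
from h import *
np.set_printoptions(precision=4,suppress=True)
s=cam("wrist"); st=get_state(); f=s["frame"].astype(float); ux=np.array([.9996,-.029,0]); print(st["tool_pos"],st["contact_force"])
def face(ch,other,thr,vr):
    d=f[...,ch]-f[...,other]; o=[]
    for v in vr:
        i=np.nonzero(d[v,350:460]>thr)[0]
        if len(i)<4: continue
        a,b=350+i.min(),350+i.max()
        hi=np.median(d[v,a+1:b]); lo_l=d[v,a-1]; lo_r=d[v,b+1]
        A=onz(s,[(a-.5,v),(b+.5,v)],.058); o.append((v,a,b,A[0]@ux,A[1]@ux,A[:,1].mean()))
    return np.array(o)
g=face(1,0,62,range(100,130)); r=face(0,1,105,range(130,176))
for n,o in(("green",g),("red",r)):
    print(n,o[::5]); print("  width",np.median(o[:,4]-o[:,3]),"centre",np.median((o[:,4]+o[:,3])/2))
print("to go",np.median((r[:,4]+r[:,3])/2)-np.median((g[-12:,4]+g[-12:,3])/2))
cv2.imwrite("pics/fin.png",cv2.resize(s["frame"][60:200,340:480],None,fx=4,fy=4,interpolation=cv2.INTER_NEAREST)[...,::-1])
E
python3 fin.py
```

```text
clock: 16.92
tool_pos: [0.4524, -0.0621, 0.0614]
eef_rot: [0.716, 0.698, 0.004, 0.004]
contact_force: [10.2, 0.4, 3.8]
opening: 0.117
finger_force: 48.9
[ 0.4524 -0.0621  0.0614] [ 9.961  -0.077   3.4338]
green [[100.     406.     423.       0.4957   0.5052   0.018 ]
 [105.     405.     423.       0.4953   0.5053   0.0155]
 [110.     405.     422.       0.4954   0.5048   0.013 ]
 [115.     405.     422.       0.4955   0.505    0.0105]
 [120.     405.     422.       0.4956   0.5051   0.008 ]
 [125.     405.     422.       0.4957   0.5052   0.0055]]
  width 0.00953598343978801 centre 0.5003472557583653
red [[138.     410.     414.       0.4987   0.5013  -0.0011]
 [143.     410.     416.       0.4988   0.5025  -0.0037]
 [148.     409.     416.       0.4984   0.5027  -0.0062]
 [153.     409.     415.       0.4986   0.5024  -0.0088]
 [158.     409.     415.       0.4988   0.5025  -0.0114]
 [163.     408.     415.       0.4984   0.5027  -0.014 ]
 [168.     408.     414.       0.4986   0.5024  -0.0166]]
  width 0.0037947253711030915 centre 0.5005799882880007
to go 0.00013607994661035683
```

View pics/fin.png

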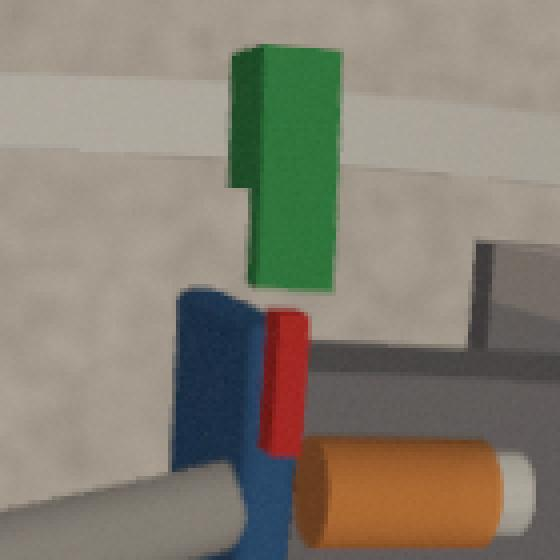

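```bash
python3 -m jog '[[[0,0,0,0,0,0],[0,0,0,0,0,0],[0,0,0,0,0,0],[0,0,0,0,0,0]]]'; python3 fin.py | tail -1
```

```text
clock: 17.48
tool_pos: [0.4524, -0.0621, 0.0614]
eef_rot: [0.716, 0.698, 0.004, 0.004]
contact_force: [9.6, 0.8, 3.1]
opening: 0.113
finger_force: 48.9
to go 0.00019697225934534046
```

The crop shows the red index top face (crop 289,380) centred under the green pointer tip (crop 294,270), and it holds steadily. Handing in.

```bash
python3 -c "from plant import *; print(finish_job())"
```

```text
the job is handed in; nothing more can be done
None
```

I seated the orange blade in the dispenser slot with its collar down and let go of it, then pulled the drawer until the red index lined up with the green pointer (about 0.2 mm off by my measurement), and handed the job in at about 17.5 s with the gripper still holding the handle.

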